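# Sort the lab tongs: seized to repair, free to stock

## Task

Try the hinge of each of the two green-gripped tongs by squeezing its grips together. Lay a pair that folds freely, folded shut, flat in the blue stock tray, and a pair whose hinge is seized flat in the red repair tray; set them down, do not drop them in, and let go.

Things in the scene. Friction and masses are not known exactly. Their poses are not given: they have to be found in the camera images.
- tongs_a: one of two like steel scissor tongs lying flat, 160 x 56 x 14 mm, 80 to 170 g. Origin: mid-length, on the underside; x from grips to jaws, z up. Two green grips, 12 mm wide, from x = -80 to -25 mm, at y = +22 and -22 mm; brass rivet (upright hinge) at x = 20, jaw tips at x = 80. Take from above across both grips at x = -50, y = 0, 18 N. The y = +22 part bears the frame.
- tongs_a_hinge (a joint): hinge of tongs_a, rad: 0 = grips spread (56 mm over both), 0.36 = folded (30 mm). Starts at 0 to 0.06, free or seized. A free one folds under a light squeeze on the grips (under 3 N) and stays so; a seized one does not give, even at 60 N.
- tongs_b: one of two like steel scissor tongs lying flat, 160 x 56 x 14 mm, 80 to 170 g. Origin: mid-length, on the underside; x from grips to jaws, z up. Two green grips, 12 mm wide, from x = -80 to -25 mm, at y = +22 and -22 mm; brass rivet (upright hinge) at x = 20, jaw tips at x = 80. Take from above across both grips at x = -50, y = 0, 18 N. The y = +22 part bears the frame.
- tongs_b_hinge (a joint): hinge of tongs_b, rad: 0 = grips spread (56 mm over both), 0.36 = folded (30 mm). Starts at 0 to 0.06, free or seized. A free one folds under a light squeeze on the grips (under 3 N) and stays so; a seized one does not give, even at 60 N.
- repair_tray: red plastic tray, the repair tray, fixed on the bench: 240 (x) by 190 (y) by 20 mm high, walls and floor 5 mm thick, open on top. Origin: centre of the underside, so its inner floor is 5 mm above the origin; x along its length, z up. Room for one pair laid along it.
- stock_tray: blue plastic tray, the stock tray, fixed on the bench: 240 (x) by 190 (y) by 20 mm high, walls and floor 5 mm thick, open on top. Origin: centre of the underside, so its inner floor is 5 mm above the origin; x along its length, z up. Room for one pair laid along it.
There are look-alikes about, which are no part of the job. Leave any purple look-alike of the tongs_a alone.

How it is judged:
By the outcome, as a careful person would: the job done as asked, in the order asked, and still so for the second after the job is handed in, with the robot touching nothing.
It also fails if it takes over 51 s, if anything falls off the work surface, if the arm or the gripper's body presses on something with over 40 N, if the wrist force passes 120 N, or if a joint passes its speed limit or range.

## Robot

A 6-joint arm with a two-finger parallel gripper is mounted at the origin on the work surface. World frame = base frame: x ahead of the robot, y to its left, z up, the work surface at z = 0. Lengths are in m, angles in rad, forces in N, time in s.
With the tool pointing down it reaches from about 0.35 to 0.975 m from the base axis. Payload 4.9 kg.
Tool frame: the origin (TCP) lies at the very end of the fingers, on their centre line; the grasp point (between the pads) lies 19 mm behind it; z points along the fingers, y is the line along which they close (so a half turn about z gives the same grasp; the last joint's range is limited). The gripper opens to 85 mm and grips with 20 to 120 N. Pads are 22 mm wide; open, the fingers measure 114 mm over their backs; the gripper's body (76 mm by 85 mm) begins 54 mm behind the grasp point. The pads swing forward as they close: fully open they stand 13 mm farther back than shut.
Start: joints at [1.005, 0.053, 1.613, -0, 1.476, -0.119], TCP at [0.27, 0.564, 0.194] pointing down, gripper open.
Joint ranges: [-3.01, 3.01], [-1.01, 2.22], [0.06, 2.58], [-1.02, 4.17], [0.09, 2.62], [-3.14, 3.14]. Speed limits (rad/s): [2.57, 2.57, 3.14, 3.14, 3.14, 3.14].

## Interface

Orientations are given as a rotation vector (axis times angle).
In Python, from station import ctrl gives the robot as it stands.
- The arm moves only by the shell command python3 -m crank 'ROWS' [OPENING] [FORCE]. ROWS is text: rows parted by semicolons, each of 4 numbers parted by spaces: the shift along the world's x, y, z in units of 0.5 m (1.0 is 0.5 m), then the turn about the world's z in units of 90 degrees (1.0 is 90 degrees). In form: x y z turn; .... A call has exactly 5 rows; each row shifts and turns the commanded pose from where the row before left it; what a row does not reach is not made up. A row lasts 1/12 s, in which the tool goes at most 41.7 mm and 7.16 degrees, less where a joint would pass 70% of its speed; a pose out of reach is approached as far as the arm can. A call with a number of a shift or a turn outside -1 to 1 is refused whole. A call with a gripper value outside its range is refused whole. OPENING is the opening in per cent of the stroke, from 0 (shut) to 100 (fully open), set as the call begins (- or left out, the last holds). The fingers move at their own pace and stop on an object; FORCE is the grip in N (left out, the last holds). Time passes only in rows, so rows that do not move let the fingers close, or fill a call up. It gives the time, the measured TCP pose, the force, the opening and the grip force at its end, in the units of the state.
- ctrl.get_obs(): the state, without advancing time (a new reading comes with each control period).
- ctrl.get_image(name): name is "scene" or "top" or "wrist"; returns (picture, depth): 384x512x3 uint8, red, green, blue; 384x512 float32, m along the optical axis (not along the pixel's ray), 0 where there is no reading.
- ctrl.get_calibration(name): a dict with "fx", "fy", "cx", "cy" (pixels), "extrinsics" (4x4, takes a point from world to camera coordinates). Camera axes: x right, y down, z forward; pixel columns grow to the right and rows downward; lengths in m; the calibration is good to about 2 mm. A picture is of the moment at which its call begins: read the wrist's pose just before it. get_calibration takes no time and is no camera call; for the wrist camera it gives the pose at the moment of the call.
- ctrl.finish_job(): hands the job in; it is judged then, once.
The state is a dict: "t": time; "q": joint angles; "dq": joint speeds; "effort": joint torques, N m; "tool_pos": TCP position; "tool_rot": TCP orientation; "contact_force": force on the tool from outside, world axes, zero at the start; "wrist_torque": the same for the moment, N m; "opening": finger opening in m; "grip_force": force on a finger pad.
Only numpy, scipy, OpenCV 4.12 (cv2) and the standard library are available. Lean on these libraries where they do the work, as an engineer would, in place of code of your own. Each camera call takes 0.05 s, during which the arm holds its last target. There are 200 camera calls.

## Working session

There is one attempt and no reset: what is moved stays moved. The work goes in short steps, Python scripts to look and compute and a shell command to move; the robot and the scene stay as the last step left them, time stands still between calls to the robot, and variables do not carry over. Pictures are saved under pics/ and viewed, at most 10 in all, crops included, and the job is handed in when it is done.

```bash
ls; mkdir -p pics; cat > h.py <<'E'
import numpy as np,cv2
from station import ctrl
def grab(n):
    c=ctrl.get_calibration(n); im,d=ctrl.get_image(n); return im,d,c
def ray(c,u,v,z):
    E=np.array(c["extrinsics"]);R=E[:3,:3];t=E[:3,3]
    o=-R.T@t; r=R.T@np.array([(u-c["cx"])/c["fx"],(v-c["cy"])/c["fy"],1]); return o+r*(z-o[2])/r[2]
E
python3 - <<'E'
from h import *
for n in("top","scene"):
    im,d,c=grab(n); cv2.imwrite(f"pics/{n}0.png",im[:,:,::-1]); np.savez(f"{n}0.npz",im=im,d=d)
    print(n,c)
print(ctrl.get_obs())
E
```

```text
pics
top {'fx': 389.4913808786002, 'fy': 389.4913808786002, 'cx': 252.57328554650422, 'cy': 189.89562309886918, 'extrinsics': array([[ 0.06071382, -0.99814975, -0.00330232, -0.09902073],
       [-0.97645748, -0.05870763, -0.20756736,  0.44613896],
       [ 0.20698944,  0.01582678, -0.97821515,  1.22857785],
       [ 0.        ,  0.        ,  0.        ,  1.        ]])}
scene {'fx': 458.6999493117076, 'fy': 458.6999493117076, 'cx': 256.8775007910707, 'cy': 191.5217900693858, 'extrinsics': array([[-2.66314856e-01,  9.63885873e-01, -6.49443166e-04,
         1.98520815e-01],
       [ 7.88809188e-01,  2.17555087e-01, -5.74847675e-01,
        -3.18011089e-01],
       [-5.53946263e-01, -1.53602763e-01, -8.18260184e-01,
         1.68759779e+00],
       [ 0.00000000e+00,  0.00000000e+00,  0.00000000e+00,
         1.00000000e+00]])}
{'t': 0.1, 'q': array([ 1.00505696e+00,  5.32727688e-02,  1.61414448e+00,  3.10190428e-05,
        1.47602513e+00, -1.19023415e-01]), 'dq': array([-0.00066648, -0.00069518, -0.0028051 ,  0.00019465,  0.00104135,
        0.00144715]), 'effort': array([ 4.48135752e-04, -3.94898736e+01, -3.71364605e+01, -6.46704484e-05,
        3.83991748e-03,  1.51733627e-05]), 'tool_pos': array([0.26966678, 0.5631303 , 0.19330454]), 'tool_rot': array([-6.95740097e-01, -3.06291666e+00,  2.72005184e-03]), 'contact_force': array([ 0.71103644,  0.20629571, -0.33332369]), 'wrist_torque': array([-0.02778861,  0.01490883, -0.00131928]), 'grip_force': 0.0, 'opening': 0.08554915341177109}
```

View pics/top0.png

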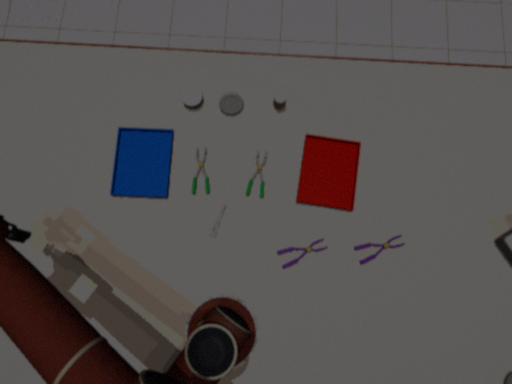

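The top view shows the green-gripped tongs at about (201,170) and (258,172), the blue tray at (142,163), the red tray at (329,173), and two purple decoys near (302,250) and (380,247).

```bash
cat >> h.py <<'E'
def mask(im,k):
    h=cv2.cvtColor(im,cv2.COLOR_RGB2HSV)
    r={"green":((45,110,50),(80,255,255)),"blue":((100,150,60),(120,255,255)),"red":((0,200,110),(4,255,255)),"gold":((15,110,80),(30,255,255))}[k]
    return cv2.inRange(h,*r)
def blobs(im,k,mn):
    n,l,s,c=cv2.connectedComponentsWithStats(mask(im,k))
    return [(c[i],s[i],l==i) for i in range(1,n) if s[i,4]>=mn]
E
python3 - <<'E'
from h import *
np.set_printoptions(precision=4,suppress=True)
for n in("top","scene"):
    f=np.load(f"{n}0.npz");im,d=f["im"],f["d"];c=ctrl.get_calibration(n)
    for k,mn,z in(("green",15,.012),("gold",3,.013),("blue",800,.02),("red",500,.02)):
        for ce,s,m in blobs(im,k,mn):
            r=cv2.minAreaRect(np.argwhere(m)[:,::-1].astype(np.float32))
            print(n,k,s[4],ce,ray(c,*ce,z), [ray(c,*p,z)[:2].round(3).tolist() for p in cv2.boxPoints(r)] if k in("blue","red","green") and n=="top" else "")
E
```

```text
top green 41 [193.8537 185.0488] [0.4634 0.1275 0.012 ] [[0.44, 0.132], [0.488, 0.132], [0.488, 0.123], [0.439, 0.123]]
top green 40 [206.85 185.35] [0.465  0.0836 0.012 ] [[0.49, 0.093], [0.491, 0.084], [0.443, 0.075], [0.441, 0.084]]
top green 42 [248.8571 187.1429] [ 0.4673 -0.0583  0.012 ] [[0.444, -0.05], [0.494, -0.058], [0.492, -0.067], [0.443, -0.058]]
top green 41 [261.6585 189.0244] [ 0.4635 -0.1017  0.012 ] [[0.439, -0.096], [0.488, -0.098], [0.488, -0.107], [0.439, -0.105]]
top gold 11 [200.3636 163.9091] [0.5382 0.112  0.013 ] 
top gold 10 [259.2 167. ] [ 0.5393 -0.089   0.013 ] 
top gold 14 [386.0714 245.1429] [ 0.3007 -0.517   0.013 ] 
top gold 15 [308.5333 248.8667] [ 0.2734 -0.2652  0.013 ] 
top blue 3504 [143.0171 163.2049] [0.5271 0.3056 0.02  ] [[0.413, 0.401], [0.659, 0.412], [0.652, 0.218], [0.407, 0.214]]
scene green 40 [249.15 197.25] [ 0.4631 -0.1031  0.012 ] 
scene green 42 [262.0952 201.8571] [ 0.4691 -0.0595  0.012 ] 
scene green 41 [307.0244 211.6585] [0.4674 0.0827 0.012 ] 
scene green 42 [321.1429 214.0476] [0.4644 0.126  0.012 ] 
scene gold 10 [146.7 133.3] [ 0.2999 -0.5194  0.013 ] 
scene gold 11 [218.7273 142.5455] [ 0.2739 -0.2654  0.013 ] 
scene gold 16 [246.75  217.375] [ 0.5369 -0.0895  0.013 ] 
scene gold 17 [311.3529 232.5294] [0.5367 0.1102 0.013 ] 
scene gold 4 [201.5 289. ] [ 0.7922 -0.1449  0.013 ] 
scene blue 4868 [379.3044 250.2662] [0.5465 0.3108 0.02  ] 
scene red 3570 [173.3095 203.3179] [ 0.5523 -0.3207  0.02  ]
```

View pics/scene0.png

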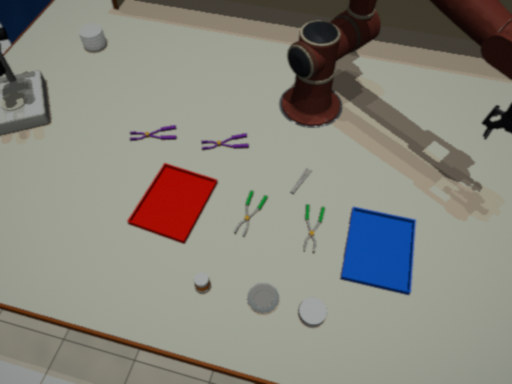

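```bash

python3 -m crank '0.0264 -0.061 -0.01 0.0225;0.0264 -0.061 -0.01 0.0225;0.0264 -0.061 -0.01 0.0225;0.0264 -0.061 -0.01 0.0225;0.0264 -0.061 -0.01 0.0225' 100 20
python3 -m crank '0.0264 -0.061 -0.01 0.0225;0.0264 -0.061 -0.01 0.0225;0.0264 -0.061 -0.01 0.0225;0.0264 -0.061 -0.01 0.0225;0.0264 -0.061 -0.01 0.0225'
python3 -m crank '0.0264 -0.061 -0.01 0.0225;0.0264 -0.061 -0.01 0.0225;0.0264 -0.061 -0.01 0.0225;0.0264 -0.061 -0.01 0.0225;0.0264 -0.061 -0.01 0.0225'
python3 - <<'E'
from h import *
f=np.load("top0.npz");im=f["im"];c=ctrl.get_calibration("top")
h=cv2.cvtColor(im,cv2.COLOR_RGB2HSV);print(h[173,329],h[140,310])
m=((h[...,1]>180)&((h[...,0]<10)|(h[...,0]>170))&(h[...,2]>60)).astype(np.uint8);m[:120]=0;m[225:]=0;m[:,:290]=0
p=cv2.boxPoints(cv2.minAreaRect(np.argwhere(m)[:,::-1].astype(np.float32)))
q=[ray(c,*x,.02)[:2].round(3) for x in p];print(q,np.mean(q,0))
E
```

```text
t: 0.52
tool_pos: [0.336, 0.4095, 0.1686]
tool_rot: [-0.419, -3.113, 0.001]
contact_force: [0.7, 0.8, 0.2]
opening: 0.0854
grip_force: 0.0
t: 0.93
tool_pos: [0.4021, 0.257, 0.1438]
tool_rot: [-0.143, -3.138, 0.0]
contact_force: [1.4, 0.7, 0.1]
opening: 0.0853
grip_force: 0.0
t: 1.35
tool_pos: [0.4681, 0.1045, 0.1188]
tool_rot: [0.134, -3.138, -0.0]
contact_force: [0.7, 1.0, -0.9]
opening: 0.0855
grip_force: 0.0
[  1 245  99] [  0 255  96]
[array([ 0.425, -0.219]), array([ 0.663, -0.243]), array([ 0.645, -0.434]), array([ 0.409, -0.403])] [ 0.5355  -0.32475]
```

```bash
cat > w.py <<'E'
from h import *
import sys
o=ctrl.get_obs();im,d,c=grab("wrist");cv2.imwrite(f"pics/{sys.argv[1]}.png",im[:,:,::-1])
for k,mn in(("green",100),("gold",20)):
    for ce,s,m in blobs(im,k,mn):
        (x,y),wh,a=cv2.minAreaRect(np.argwhere(m)[:,::-1].astype(np.float32))
        print(k,s[4],ce.round(),ray(c,x,y,.013+float(sys.argv[2])).round(4))
print(o["tool_pos"],o["tool_rot"])
E
python3 w.py w1 0
```

```text
green 669 [ 33. 156.] [ 0.4644 -0.1007  0.013 ]
green 649 [ 81. 166.] [ 0.4699 -0.0569  0.013 ]
green 606 [231. 176.] [0.4684 0.084  0.013 ]
green 621 [276. 176.] [0.4649 0.1273 0.013 ]
gold 160 [ 54. 232.] [ 0.5414 -0.0893  0.013 ]
gold 153 [253. 246.] [0.5401 0.1118 0.013 ]
[0.46805883 0.10451557 0.11882134] [ 1.33597455e-01 -3.13844010e+00 -4.71810694e-05]
```

View pics/w1.png

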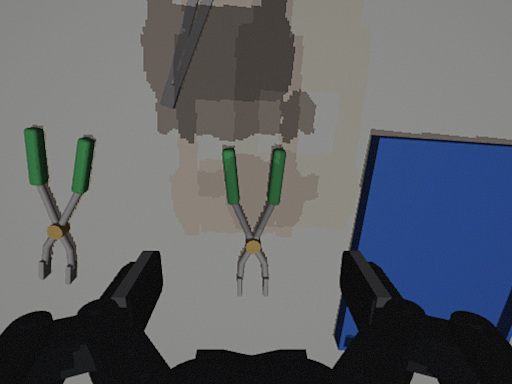

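The wrist view shows the first tongs centred at (253,205) between the fingers, the other pair at (57,205), and the blue tray to the right. The position agrees, so I descend and squeeze.

```bash

python3 -m crank '0.002 0.003 -0.045 0;0 0 -0.045 0;0 0 -0.045 0;0 0 -0.045 0;0 0 -0.045 0' 100 20
python3 -m crank '0 0 0 0;0 0 0 0;0 0 0 0;0 0 0 0;0 0 0 0' 20 20
python3 -m crank '0 0 0 0;0 0 0 0;0 0 0 0;0 0 0 0;0 0 0 0'
```

```text
t: 1.82
tool_pos: [0.4685, 0.1077, 0.0056]
tool_rot: [0.13, -3.138, -0.0]
contact_force: [0.4, -1.0, -1.0]
opening: 0.0854
grip_force: 0.0
t: 2.23
tool_pos: [0.4705, 0.1078, 0.0088]
tool_rot: [-0.131, 3.136, 0.0]
contact_force: [0.0, -0.1, -0.4]
opening: 0.0253
grip_force: 0.0
t: 2.65
tool_pos: [0.469, 0.1076, 0.007]
tool_rot: [-0.131, 3.139, 0.0]
contact_force: [-0.3, -0.5, -0.0]
opening: 0.0172
grip_force: 0.0
```

```bash
python3 w.py w2 0
```

```text
green 1081 [212. 213.] [0.4621 0.0833 0.013 ]
green 1082 [288. 212.] [0.4584 0.1276 0.013 ]
gold 328 [249. 324.] [0.5408 0.1117 0.013 ]
[0.46903782 0.10762907 0.00695895] [-1.30784505e-01  3.13878588e+00  4.39529620e-05]
```

View pics/w2.png

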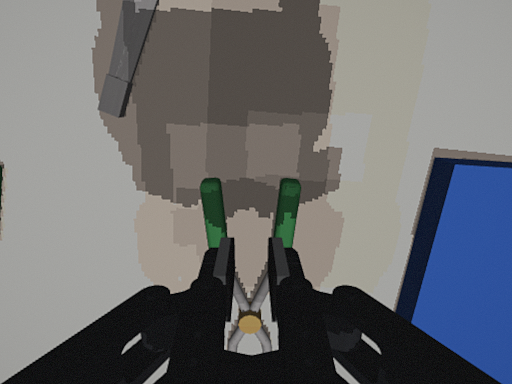

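The wrist view shows the fingers closed above the grips (green at (212,213) and (288,212), not moved): the tips swung back and skidded over. I'll go lower and start from a narrower opening.

```bash

python3 -m crank '0 0 0.03 0;0.002 -0.003 0.03 0;0 0 0 0;0 0 0 0;0 0 0 0' 82 20
python3 -m crank '0 0 0 0;0 0 -0.03 0;0 0 -0.03 0;0 0 -0.01 0;0 0 0 0'
python3 -m crank '0 0 0 0;0 0 0 0;0 0 0 0;0 0 0 0;0 0 0 0' 55
```

```text
t: 3.12
tool_pos: [0.4696, 0.1061, 0.0362]
tool_rot: [0.131, -3.138, -0.0]
contact_force: [0.7, 0.5, -0.3]
opening: 0.0698
grip_force: 0.0
t: 3.53
tool_pos: [0.4677, 0.106, -0.0006]
tool_rot: [0.131, -3.134, 0.0]
contact_force: [-0.0, 0.2, 0.2]
opening: 0.0703
grip_force: 0.0
t: 3.95
tool_pos: [0.4706, 0.1062, 0.0025]
tool_rot: [-0.131, 3.138, 0.0]
contact_force: [-0.0, 0.5, -0.3]
opening: 0.0467
grip_force: 0.0
```

```bash
python3 w.py w3 0
```

```text
green 1494 [216. 223.] [0.4675 0.0842 0.013 ]
green 1503 [289. 223.] [0.4635 0.1274 0.013 ]
gold 337 [252. 327.] [0.541  0.1116 0.013 ]
[0.47055499 0.10617572 0.00254891] [-1.30841467e-01  3.13767458e+00  3.54803190e-05]
```

View pics/w3.png

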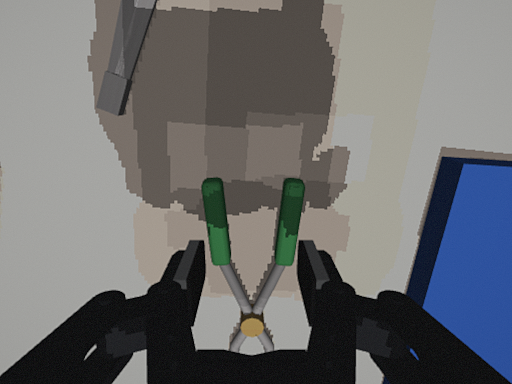

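```bash
python3 - <<'E'
from h import *
np.set_printoptions(precision=4,suppress=True)
o=ctrl.get_obs();im,d,c=grab("wrist")
E=np.array(c["extrinsics"]);K=np.array([[c["fx"],0,c["cx"]],[0,c["fy"],c["cy"]],[0,0,1]])
p=K@(E[:3,:3]@o["tool_pos"]+E[:3,3]);print("tcp px",p[:2]/p[2],"depth",p[2],o["tool_pos"])
def P(u,v): return np.linalg.inv(E)@np.r_[np.linalg.inv(K)@[u,v,1]*d[v,u],1]
for u,v in((196,243),(200,250),(200,270),(200,300),(195,320),(310,250),(303,260),(305,300),(216,200),(289,240),(252,327)): print(u,v,d[v,u],P(u,v)[:3],im[v,u])
print(-E[:3,:3].T@E[:3,3])
E
```

```text
tcp px [252.4373 223.2263] depth 0.1947546338104498 [0.4704 0.1062 0.0024]
196 243 0.14783435 [0.4625 0.0783 0.0485] [47 46 48]
200 250 0.14472763 [0.4639 0.0808 0.0523] [19 18 22]
200 270 0.1441153 [0.4724 0.0816 0.0557] [11  9 11]
200 300 0.21733414 [ 0.5336  0.0746 -0.0014] [156 156 153]
195 320 0.22196738 [ 0.5505  0.0717 -0.0008] [149 150 147]
310 250 0.14054732 [0.4577 0.131  0.056 ] [49 50 50]
303 260 0.1379713 [0.4609 0.1277 0.0597] [13 15 15]
305 300 0.13426684 [0.4754 0.1291 0.0684] [ 8  9 11]
216 200 0.17762424 [0.4526 0.0836 0.014 ] [31 62 38]
289 240 0.18677968 [0.4749 0.1286 0.0129] [ 55 112  66]
252 327 0.20579007 [0.5402 0.1117 0.0139] [161 135  81]
[0.3911 0.0986 0.1812]
```

Here the grips (216,223)/(289,223) are unmoved and the finger tips at rows ~240 read about z = 0.045 in depth, well above the grips. I'll check this from the side with the scene camera.

```bash
python3 - <<'E'
from h import *
o=ctrl.get_obs();im,d,c=grab("scene")
E=np.array(c["extrinsics"]);K=np.array([[c["fx"],0,c["cx"]],[0,c["fy"],c["cy"]],[0,0,1]])
for z in(0,.02,.05):
    p=K@(E[:3,:3]@(o["tool_pos"]+[0,0,z])+E[:3,3]);print(z,p[:2]/p[2])
cr=im[150:270,230:390];cv2.imwrite("pics/s2.png",cv2.resize(cr,None,fx=5,fy=5,interpolation=cv2.INTER_CUBIC)[:,:,::-1])
E
```

```text
0 [314.04454559 215.86376272]
0.02 [314.71211963 212.36263932]
0.05 [315.74342977 206.95388492]
```

View pics/s2.png

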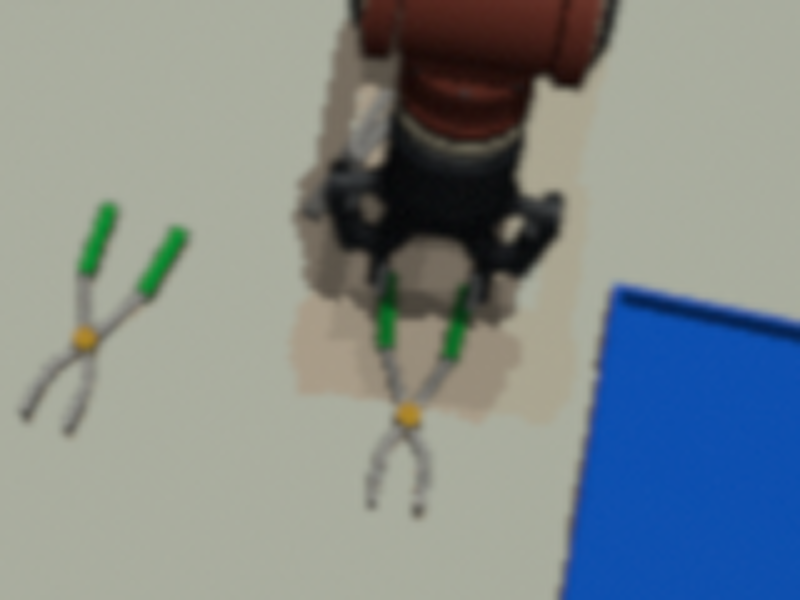

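The side view shows the finger tips at crop (380,285) and (485,300), which works out to about 4 cm above the reported TCP. So the reported TCP lies beyond the real tips. I'll open and go down in guarded steps, watching the force.

```bash
cat > tip.py <<'E'
from h import *
o=ctrl.get_obs();im,d,c=grab("wrist");np.set_printoptions(precision=4,suppress=True)
E=np.linalg.inv(np.array(c["extrinsics"]));v,u=np.mgrid[:384,:512]
P=np.stack([(u-c["cx"])/c["fx"]*d,(v-c["cy"])/c["fy"]*d,d,np.ones_like(d)],-1)@E.T
k=(im.max(2)<60)&(d>.05)&(d<.2)&(v>200)&(v<300)
for s in(k&(u<252),k&(u>=252)):
    q=P[s][:,:3];print("tips",np.percentile(q[:,2],[1,5,20]),"x,y of low",q[q[:,2]<np.percentile(q[:,2],5)].mean(0))
print(o["tool_pos"],o["contact_force"],o["opening"])
E
python3 -m crank '0 0 0 0;0 0 0 0;0 0 0 0;0 0 0 0;0 0 0 0' 82
python3 tip.py
python3 -m crank '0 0 -0.01 0;0 0 -0.01 0;0 0 -0.01 0;0 0 -0.01 0;0 0 0 0'
python3 tip.py; python3 w.py w4 0
```

```text
t: 4.52
tool_pos: [0.47, 0.1061, 0.0019]
tool_rot: [0.131, -3.139, 0.0]
contact_force: [-0.2, -0.0, 0.0]
opening: 0.0698
grip_force: 0.0
tips [0.0049 0.0117 0.0145] x,y of low [0.4717 0.0901 0.0075]
tips [0.0007 0.0041 0.0109] x,y of low [0.4624 0.2088 0.002 ]
[0.47   0.1061 0.0019] [-0.2077 -0.0061  0.0429] 0.06980631078485038
t: 4.98
tool_pos: [0.4687, 0.106, -0.0198]
tool_rot: [0.131, -3.136, 0.0]
contact_force: [-0.4, -0.5, -0.6]
opening: 0.0702
grip_force: 0.0
tips [0.0027 0.0083 0.0136] x,y of low [0.4713 0.0902 0.0046]
tips [0.0001 0.0021 0.0076] x,y of low [0.4671 0.2138 0.0008]
[ 0.4687  0.106  -0.0198] [-0.4094 -0.5332 -0.5611] 0.07018399923655055
green 1868 [211. 241.] [0.4666 0.084  0.013 ]
green 1900 [294. 242.] [0.4633 0.1275 0.013 ]
gold 164 [252. 350.] [0.5371 0.1111 0.013 ]
[ 0.46907719  0.10605906 -0.0192237 ] [ 1.30841831e-01 -3.13668409e+00  1.55949353e-04]
```

```bash
sed -i 's/^k=.*/k=(im.max(2)<60)\&(d>.05)\&(d<.2)\&(abs(P[...,1]-o["tool_pos"][1])>.033)\&(abs(P[...,1]-o["tool_pos"][1])<.055)\&(abs(P[...,0]-o["tool_pos"][0])<.015)/' tip.py
python3 -m crank '0 0 -0.01 0;0 0 -0.01 0;0 0 -0.01 0;0 0 -0.002 0;0 0 0 0'
python3 tip.py;  python3 w.py w5 0
```

```text
t: 5.5
tool_pos: [0.4694, 0.1061, -0.0349]
tool_rot: [0.131, -3.137, 0.0]
contact_force: [0.1, 1.3, -0.4]
opening: 0.0702
grip_force: 0.0
tips [0.0123 0.0185 0.0337] x,y of low [0.47   0.0683 0.0145]
tips [0.0134 0.0195 0.0356] x,y of low [0.463  0.1417 0.0158]
[ 0.4694  0.1061 -0.0349] [ 0.142   1.303  -0.4403] 0.07023002555936247
green 2308 [207. 253.] [0.4661 0.084  0.013 ]
green 2327 [298. 254.] [0.4627 0.1276 0.013 ]
[ 0.46974689  0.10610266 -0.03445467] [ 1.30825293e-01 -3.13813551e+00  4.96206113e-05]
```

View pics/w5.png

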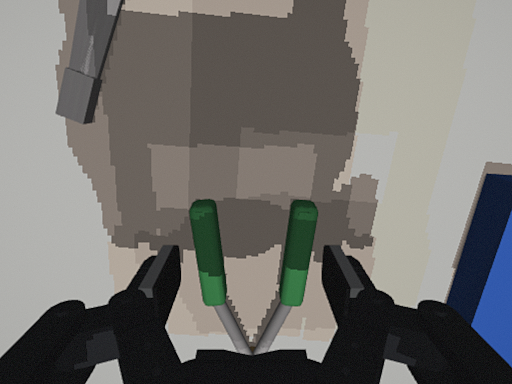

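The fingers now straddle the grips (green at (207,253) and (298,254)) with tips about 12 mm up. I'll go 5 mm lower and squeeze.

```bash

python3 -m crank '0 0 -0.01 0;0 0 0 0;0 0 0 0;0 0 0 0;0 0 0 0'
python3 -m crank '0 0 0 0;0 0 0 0;0 0 0 0;0 0 0 0;0 0 0 0' 50
python3 -m crank '0 0 0 0;0 0 0 0;0 0 0 0;0 0 0 0;0 0 0 0'
```

```text
t: 6.02
tool_pos: [0.4702, 0.1061, -0.039]
tool_rot: [-0.131, 3.139, -0.0]
contact_force: [0.6, 0.1, -0.1]
opening: 0.0702
grip_force: 0.0
t: 6.43
tool_pos: [0.4702, 0.1062, -0.0386]
tool_rot: [-0.131, 3.139, 0.0]
contact_force: [-1.7, 1.4, 5.4]
opening: 0.0559
grip_force: 21.2
t: 6.85
tool_pos: [0.4703, 0.1062, -0.0386]
tool_rot: [-0.131, 3.139, 0.0]
contact_force: [-2.5, 0.1, 5.1]
opening: 0.0559
grip_force: 21.2
```

Opening stopped at 55.9 mm under 21 N: this pair is seized, so it goes to the red tray.

```bash

python3 -m crank '0 0 0 0;0 0 0.02 0;0 0 0.03 0;0 0 0.03 0;0 0 0.04 0' - 40
python3 -m crank '0.002 -0.0567 0 -0.0083;0.002 -0.0567 0 -0.0083;0.002 -0.0567 0 -0.0083;0.002 -0.0567 0 -0.0083;0.002 -0.0567 0 -0.0083'
python3 -m crank '0.002 -0.0567 0 -0.0083;0.002 -0.0567 0 -0.0083;0.002 -0.0567 0 -0.0083;0.002 -0.0567 0 -0.0083;0.002 -0.0567 0 -0.0083'
python3 -m crank '0.002 -0.0567 0 -0.0083;0.002 -0.0567 0 -0.0083;0.002 -0.0567 0 -0.0083;0.002 -0.0567 0 -0.0083;0.002 -0.0567 0 -0.0083'
python3 - <<'E'
from h import *
im,d,c=grab("wrist");cv2.imwrite("pics/w6.png",im[:,:,::-1])
E
```

```text
t: 7.27
tool_pos: [0.4686, 0.106, 0.0203]
tool_rot: [0.131, -3.136, 0.0]
contact_force: [0.5, 0.6, -1.9]
opening: 0.0551
grip_force: 42.7
t: 7.68
tool_pos: [0.4747, -0.0368, 0.021]
tool_rot: [-0.028, 3.141, -0.0]
contact_force: [0.4, -0.9, -1.0]
opening: 0.055
grip_force: 42.8
t: 8.1
tool_pos: [0.4796, -0.1787, 0.0209]
tool_rot: [0.075, 3.141, -0.0]
contact_force: [0.0, 0.3, -1.1]
opening: 0.0549
grip_force: 42.8
t: 8.52
tool_pos: [0.4846, -0.3204, 0.0208]
tool_rot: [-0.177, -3.136, -0.0]
contact_force: [0.1, 0.4, -1.5]
opening: 0.0549
grip_force: 42.8
```

View pics/w6.png

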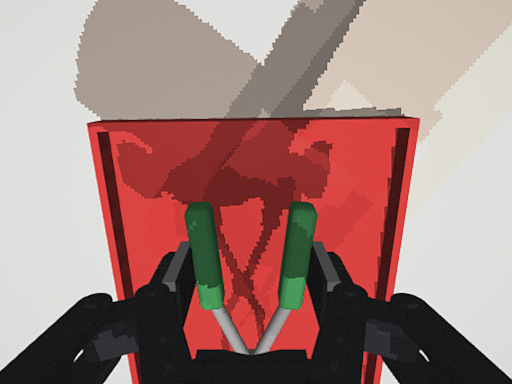

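The tongs are held level, with grips at (205,255) and (298,255), and centred over the red tray. I'll lower slowly.

```bash

python3 -m crank '0 0 -0.03 0;0 0 -0.03 0;0 0 -0.02 0;0 0 -0.014 0;0 0 0 0'
python3 -m crank '0 0 -0.005 0;0 0 -0.005 0;0 0 -0.003 0;0 0 0 0;0 0 0 0'
```

```text
t: 8.98
tool_pos: [0.4836, -0.3177, -0.0282]
tool_rot: [-0.176, -3.134, -0.004]
contact_force: [0.1, -0.1, -1.6]
opening: 0.0549
grip_force: 42.8
t: 9.4
tool_pos: [0.4854, -0.3193, -0.0321]
tool_rot: [0.176, 3.136, -0.001]
contact_force: [-0.1, -0.2, -0.1]
opening: 0.0552
grip_force: 42.8
```

```bash

python3 -m crank '0 0 -0.003 0;0 0 0 0;0 0 0 0;0 0 0 0;0 0 0 0'
python3 -m crank '0 0 0 0;0 0 0 0;0 0 0 0;0 0 0 0;0 0 0 0' 82 20
python3 -m crank '0 0 0.02 0;0 0 0.04 0;0 0 0.06 0;0 0 0.06 0;0 0 0 0'
python3 w.py w7 0.005
```

```text
t: 9.82
tool_pos: [0.4856, -0.3195, -0.0333]
tool_rot: [0.176, 3.136, -0.001]
contact_force: [-1.2, 0.9, 5.0]
opening: 0.0547
grip_force: 43.3
t: 10.23
tool_pos: [0.4848, -0.319, -0.0344]
tool_rot: [-0.176, -3.136, -0.0]
contact_force: [-0.3, -1.0, -0.4]
opening: 0.0696
grip_force: 0.0
t: 10.65
tool_pos: [0.4891, -0.3225, 0.0641]
tool_rot: [0.175, 3.127, -0.012]
contact_force: [0.5, -1.3, 0.7]
opening: 0.0702
grip_force: 0.0
green 1001 [226. 188.] [ 0.4787 -0.3412  0.018 ]
green 1010 [283. 188.] [ 0.4833 -0.2982  0.018 ]
gold 238 [255. 273.] [ 0.5558 -0.3281  0.018 ]
[ 0.48905099 -0.32247896  0.06408834] [ 0.17549289  3.12653323 -0.01213089]
```

View pics/w7.png

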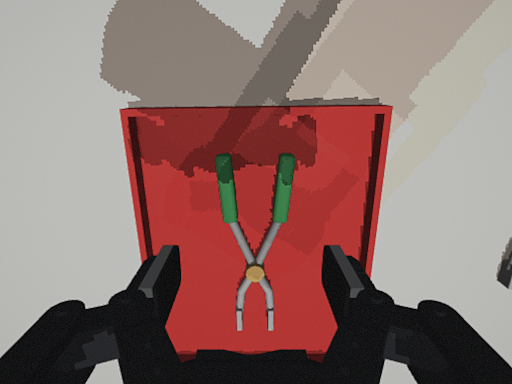

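The seized pair lies flat in the red tray (rivet at (255,273)), released. Next, the second pair.

```bash

python3 -m crank '-0.003 0.048 0 -0.0014;-0.003 0.048 0 -0.0014;-0.003 0.048 0 -0.0014;-0.003 0.048 0 -0.0014;-0.003 0.048 0 -0.0014'
python3 -m crank '-0.003 0.048 0 -0.0014;-0.003 0.048 0 -0.0014;-0.003 0.048 0 -0.0014;-0.003 0.048 0 -0.0014;-0.003 0.048 0 -0.0014'
python3 -m crank '0 0 0 0;0 0 0 0;0 0 0 0;0 0 0 0;0 0 0 0'
python3 w.py w8 0
```

```text
t: 11.12
tool_pos: [0.4766, -0.1977, 0.055]
tool_rot: [-0.194, -3.134, -0.001]
contact_force: [-0.6, -0.4, 0.1]
opening: 0.0701
grip_force: 0.0
t: 11.53
tool_pos: [0.469, -0.0778, 0.0551]
tool_rot: [-0.211, -3.133, -0.001]
contact_force: [0.3, 0.2, -0.6]
opening: 0.0702
grip_force: 0.0
t: 11.95
tool_pos: [0.47, -0.0799, 0.0558]
tool_rot: [-0.213, -3.134, 0.0]
contact_force: [-0.4, 0.7, 0.9]
opening: 0.0699
grip_force: 0.0
green 930 [280. 196.] [ 0.4694 -0.0584  0.013 ]
green 224 [219. 173.] [ 0.4467 -0.1012  0.013 ]
green 619 [224. 207.] [ 0.4734 -0.1017  0.013 ]
gold 226 [253. 281.] [ 0.5411 -0.0887  0.013 ]
[ 0.47004629 -0.07991941  0.05583629] [-2.12672020e-01 -3.13420892e+00  1.25571618e-04]
```

```bash

python3 -m crank '0 0 -0.04 0;0 0 -0.05 0;0 0 -0.05 0;0 0 -0.04 0;0 0 -0.0096 0'
python3 -m crank '0 0 0 0;0 0 0 0;0 0 0 0;0 0 0 0;0 0 0 0' 50 20
python3 -m crank '0 0 0.002 0;0 0 0 0;0 0 0 0;0 0 0 0;0 0 0 0' 42
```

```text
t: 12.42
tool_pos: [0.4669, -0.0787, -0.0425]
tool_rot: [-0.212, -3.128, -0.003]
contact_force: [-0.4, -0.8, -0.9]
opening: 0.0703
grip_force: 0.0
t: 12.83
tool_pos: [0.4713, -0.0796, -0.0375]
tool_rot: [0.21, 3.132, -0.001]
contact_force: [1.6, -0.3, -0.0]
opening: 0.0426
grip_force: 0.5
t: 13.25
tool_pos: [0.4702, -0.0792, -0.0377]
tool_rot: [0.211, 3.134, -0.0]
contact_force: [-0.1, -0.6, -0.1]
opening: 0.0359
grip_force: 0.5
```

Grip force is 0.5 N and it gives, so this hinge appears free. I'll keep folding.

```bash

python3 -m crank '0 0 0 0;0 0 0 0;0 0 0 0;0 0 0 0;0 0 0 0' 15 20
python3 -m crank '0 0 0 0;0 0 0 0;0 0 0 0;0 0 0 0;0 0 0 0'
python3 w.py w9 0
```

```text
t: 13.67
tool_pos: [0.4706, -0.0793, -0.0373]
tool_rot: [0.211, 3.134, -0.0]
contact_force: [-0.8, 0.2, 6.2]
opening: 0.0295
grip_force: 21.5
t: 14.08
tool_pos: [0.4706, -0.0793, -0.0372]
tool_rot: [0.211, 3.134, -0.0]
contact_force: [-0.5, 0.8, 6.3]
opening: 0.0294
grip_force: 21.5
green 2315 [268. 262.] [ 0.4691 -0.072   0.013 ]
green 2291 [233. 263.] [ 0.4673 -0.0879  0.013 ]
[ 0.47064267 -0.07928049 -0.03723267] [ 2.10647086e-01  3.13360044e+00 -2.73245085e-04]
```

View pics/w9.png

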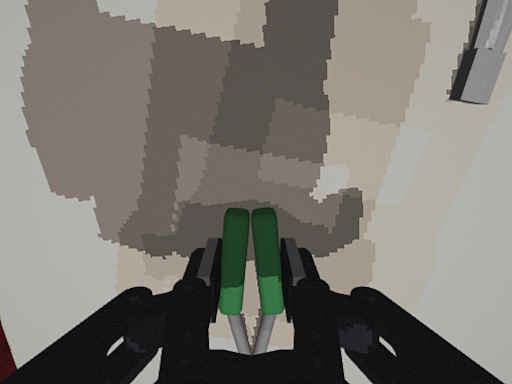

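The pair is folded (grips at (233,263) and (268,262)) and its opening is 29.4 mm. It goes to the blue tray.

```bash

python3 -m crank '0 0 0 0;0 0 0.02 0;0 0 0.03 0;0 0 0.03 0;0 0 0.04 0' - 35
python3 -m crank '0.002 0.0518 0 0.007;0.002 0.0518 0 0.007;0.002 0.0518 0 0.007;0.002 0.0518 0 0.007;0.002 0.0518 0 0.007'
python3 -m crank '0.002 0.0518 0 0.007;0.002 0.0518 0 0.007;0.002 0.0518 0 0.007;0.002 0.0518 0 0.007;0.002 0.0518 0 0.007'
python3 -m crank '0.002 0.0518 0 0.007;0.002 0.0518 0 0.007;0.002 0.0518 0 0.007;0.002 0.0518 0 0.007;0.002 0.0518 0 0.007'
python3 -m crank '0 0 0 0;0 0 0 0;0 0 0 0;0 0 -0.02 0;0 0 -0.02 0'
python3 w.py w10 0.04; python3 - <<'E'
from h import *
im,d,c=grab("wrist");o=ctrl.get_obs()
E=np.linalg.inv(np.array(c["extrinsics"]));v,u=np.mgrid[:384,:512]
P=np.stack([(u-c["cx"])/c["fx"]*d,(v-c["cy"])/c["fy"]*d,d,np.ones_like(d)],-1)@E.T
q=P[(mask(im,"blue")>0)&(d>0)];print("blue x,y,z pct",np.percentile(q[:,:3],[1,50,99],axis=0).round(3))
g=P[(mask(im,"green")>0)&(d>0)];print("green z",np.percentile(g[:,2],[5,50,95]).round(4),np.polyfit(g[:,0],g[:,2],1).round(3))
E
```

```text
t: 14.55
tool_pos: [0.4681, -0.0784, 0.0212]
tool_rot: [-0.21, -3.13, -0.002]
contact_force: [0.9, 0.4, -0.8]
opening: 0.0286
grip_force: 34.6
t: 14.97
tool_pos: [0.4741, 0.0516, 0.0219]
tool_rot: [-0.124, -3.138, -0.0]
contact_force: [0.6, -0.1, -0.9]
opening: 0.0289
grip_force: 34.6
t: 15.38
tool_pos: [0.4791, 0.1811, 0.0218]
tool_rot: [-0.037, -3.14, 0.0]
contact_force: [0.8, 0.1, -1.0]
opening: 0.0283
grip_force: 34.6
t: 15.8
tool_pos: [0.484, 0.3104, 0.0217]
tool_rot: [0.049, -3.14, 0.001]
contact_force: [0.2, -0.4, -1.0]
opening: 0.0282
grip_force: 34.6
t: 16.22
tool_pos: [0.4855, 0.3086, 0.0019]
tool_rot: [-0.046, 3.14, 0.0]
contact_force: [-0.5, -1.2, -0.6]
opening: 0.0284
grip_force: 34.7
green 2469 [234. 260.] [0.4821 0.2993 0.053 ]
green 2478 [267. 260.] [0.4816 0.3151 0.053 ]
[0.48547122 0.3085902  0.00188414] [-4.61659455e-02  3.14026879e+00  4.81470808e-04]
blue x,y,z pct [[0.417 0.218 0.003]
 [0.462 0.311 0.005]
 [0.595 0.404 0.021]]
green z [0.0453 0.0491 0.0503] [0.025 0.037]
```

```bash

python3 -m crank '0 0 -0.02 0;0 0 -0.02 0;0 0 -0.018 0;0 0 0 0;0 0 0 0'
python3 -m crank '0 0 -0.003 0;0 0 -0.003 0;0 0 -0.002 0;0 0 0 0;0 0 0 0'
```

```text
t: 16.73
tool_pos: [0.4841, 0.309, -0.0282]
tool_rot: [0.048, -3.139, 0.001]
contact_force: [-0.1, -0.3, -1.3]
opening: 0.0285
grip_force: 34.7
t: 17.15
tool_pos: [0.4852, 0.3095, -0.0306]
tool_rot: [-0.048, 3.141, 0.0]
contact_force: [-0.1, 0.5, -0.9]
opening: 0.0283
grip_force: 34.7
```

```bash

python3 -m crank '0 0 -0.002 0;0 0 -0.002 0;0 0 0 0;0 0 0 0;0 0 0 0'
python3 -m crank '0 0 -0.002 0;0 0 0 0;0 0 0 0;0 0 0 0;0 0 0 0'
```

```text
t: 17.57
tool_pos: [0.4853, 0.3096, -0.0321]
tool_rot: [-0.048, 3.141, 0.0]
contact_force: [-2.2, -1.0, 6.7]
opening: 0.0283
grip_force: 36.1
t: 17.98
tool_pos: [0.4853, 0.3096, -0.0321]
tool_rot: [0.048, -3.141, 0.0]
contact_force: [-5.5, -2.5, 12.6]
opening: 0.0286
grip_force: 38.0
```

```bash

python3 -m crank '0 0 0.002 0;0 0 0 0;0 0 0 0;0 0 0 0;0 0 0 0'
python3 -m crank '0 0 0 0;0 0 0 0;0 0 0 0;0 0 0 0;0 0 0 0' 65 20
python3 -m crank '0 0 0.02 0;0 0 0.04 0;0 0 0.06 0;0 0 0.06 0;0 0 0.04 0'
python3 -m crank '-0.04 0 0.04 0;-0.04 0 0.04 0;-0.04 0 0.04 0;0 0 0 0;0 0 0 0'
python3 w.py w11 0.005; python3 - <<'E'
from h import *
for n in("top","scene"):
    im,d,c=grab(n)
    for k in("green","gold"):
        for ce,s,m in blobs(im,k,5): print(n,k,s[4],ray(c,*ce,.018).round(4))
E
```

```text
t: 18.4
tool_pos: [0.4854, 0.3096, -0.0321]
tool_rot: [-0.048, 3.141, 0.0]
contact_force: [-2.5, -0.9, 6.6]
opening: 0.0283
grip_force: 36.4
t: 18.82
tool_pos: [0.4849, 0.3093, -0.0332]
tool_rot: [0.048, -3.141, 0.0]
contact_force: [0.0, -0.1, 0.1]
opening: 0.0554
grip_force: 0.0
t: 19.23
tool_pos: [0.4864, 0.31, 0.081]
tool_rot: [-0.048, 3.137, 0.003]
contact_force: [0.1, 0.7, 1.5]
opening: 0.0554
grip_force: 0.0
t: 19.65
tool_pos: [0.4256, 0.3101, 0.1395]
tool_rot: [-0.05, 3.137, 0.003]
contact_force: [-0.7, -0.1, -0.2]
opening: 0.0554
grip_force: 0.0
green 482 [240. 227.] [0.4856 0.2997 0.018 ]
green 477 [256. 227.] [0.4848 0.3168 0.018 ]
gold 121 [249. 289.] [0.5627 0.3115 0.018 ]
[0.42560179 0.31005591 0.13945052] [-4.95842768e-02  3.13710668e+00  3.00029371e-03]
top green 30 [0.4874 0.3162 0.018 ]
top green 42 [0.4837 0.2992 0.018 ]
top green 39 [ 0.481  -0.2969  0.018 ]
top green 42 [ 0.4761 -0.3402  0.018 ]
top gold 11 [0.5588 0.3103 0.018 ]
top gold 16 [ 0.5531 -0.3273  0.018 ]
top gold 17 [ 0.2998 -0.5144  0.018 ]
top gold 16 [ 0.2727 -0.2644  0.018 ]
scene green 43 [ 0.4796 -0.3418  0.018 ]
scene green 44 [ 0.4848 -0.2985  0.018 ]
scene green 105 [0.4841 0.306  0.018 ]
scene gold 12 [ 0.3057 -0.5154  0.018 ]
scene gold 11 [ 0.2779 -0.2637  0.018 ]
scene gold 20 [ 0.5515 -0.3288  0.018 ]
scene gold 17 [0.5584 0.3101 0.018 ]
scene gold 6 [ 0.7917 -0.1407  0.018 ]
```

```bash
python3 -c "
from station import ctrl
print(ctrl.finish_job())"
```

```text
the job is handed in; nothing more can be done
None
```

Both pairs are sorted and the job is handed in at about 20 s: the seized pair (no give at 21 N) lies spread in the red repair tray, and the free pair (gave at about 0.5 N) lies folded shut in the blue stock tray, both released.

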